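# Set and lock the isolation table's air pressure, then take a vibration reading

## Robot

A 7-joint arm with a two-finger parallel gripper is mounted at the origin on a cart in front of the work surface, level with it; the furniture and walls round the work are solid. World frame = base frame: x ahead of the robot, y to its left, z up, the work surface at z = 0. Lengths are in m, angles in rad, forces in N, time in s.
With the tool pointing down it reaches from about 0.4 to 0.875 m from the base axis. Payload 4.4 kg.
Tool frame: the origin (TCP) lies at the very end of the fingers, on their centre line; the grasp point (between the pads) lies 19 mm behind it (bot.hold_point_z is the distance from the TCP to the grasp point, in m); y points along the fingers, x is the direction in which the jaws open and shut, and the axes are right-handed (so a half turn about y gives the same grasp; the last joint's range is limited). The gripper opens to 85 mm and grips with 20 to 120 N. Pads are 22 mm wide; open, the fingers measure 114 mm over their backs; the gripper's body (76 mm by 85 mm) begins 54 mm behind the grasp point. The pads swing forward as they close: fully open they stand 13 mm farther back than shut.
Start: joints at [-1.294, 0.628, 0.038, 1.517, -0.027, 0.996, -0.02], TCP at [0.218, 0.612, 0.231] pointing down, gripper open.
Joint ranges: [-3.06, 3.06], [-0.37, 2.12], [-1.25, 1.32], [0.18, 2.47], [-1.1, 4.24], [0.23, 1.98], [-2.94, 2.94]. Speed limits (rad/s): [2.57, 2.57, 3.14, 3.14, 3.14, 3.14, 3.14].

## Interface

Orientations are given as [roll, pitch, yaw] about the fixed x, y, z axes, in that order (R = Rz(yaw) Ry(pitch) Rx(roll)).
In Python, from station import bot gives the robot as it stands. The module is installed in compiled form; this text tells all that it offers.
- The arm moves only by the tool drive_tool, never from a script. Its argument "rows" is a list of rows, each a list of 7 numbers: the shift along the world's x, y, z in m, then the turn, a rotation vector about the world's x, y, z in degrees, then the opening in per cent of the stroke, from 0 (shut) to 100 (fully open). In form: [[dx, dy, dz, ax, ay, az, grip], ...]. A call has 1 to 12 rows; each row shifts and turns the pose as measured when the row begins; what a row does not reach is not made up. A row lasts 1/10 s, in which the tool goes at most 50 mm and 8.59 degrees, less where a joint would pass 70% of its speed; a pose out of reach is approached as far as the arm can. A call is refused whole if a number of a shift passes 0.05 or a number of a turn 8.59, either way. A call with a gripper value outside its range is refused whole. The fingers move at their own pace and stop on an object; "newtons" is the grip in N (left out, the last holds). Time passes only in rows, so rows that do not move let the fingers close. It gives the time, the measured TCP pose, the force and the opening at its end, in the units of the state.
- bot.sense(): the state, without advancing time (a new reading comes with each control period).
- bot.camera(name): name is "scene" or "side" or "wrist"; returns the picture (480x640x3 uint8, red, green, blue); there is no depth.
- bot.camera_info(name): a dict with "fx", "fy", "cx", "cy" (pixels), "view" (4x4, takes a point from world to camera coordinates). Camera axes: x right, y down, z forward; pixel columns grow to the right and rows downward; lengths in m; the calibration is good to about 2 mm. A picture is of the moment at which its call begins: read the wrist's pose just before it. camera_info takes no time and is no camera call; for the wrist camera it gives the pose at the moment of the call.
- bot.sign_off(): hands the job in, once; it reports no verdict.
The state is a dict: "time_s": time; "joint_pos": joint angles; "qvel": joint speeds; "tau": joint torques, N m; "position": TCP position; "tool_rot": TCP orientation; "ft_force": force on the tool from outside, world axes, zero at the start; "wrist_torque": the same for the moment, N m; "finger_gap": finger opening in m.
Only numpy, scipy, OpenCV 4.12 (cv2) and the standard library are available. Lean on these libraries where they do the work, as an engineer would, in place of code of your own. Each camera call takes 0.05 s, during which the arm holds its last target. There are 200 camera calls.

## Task

Turn the air regulator's bar knob clockwise until its pointed nose stands at the double-line mark facing the lock slide, then push the lock slide fully home so that its fork straddles the knob. Then take the vibration pen from its stand and hold it upright on the marked spot, the small ring at the centre of the steel measuring disc, pressing only lightly so that its spring tip is about half pushed in; finish while still holding it there steadily, and leave the other things on the table where they are.

Things in the scene. Friction and masses are not known exactly. Their poses are not given: they have to be found in the camera images.
- regulator: Fixed air regulator, 88 mm square sub-base, grey body, round gauge on its front (-x) side, and on top, 66 to 72 mm above the table, an aluminium plate that reaches from y = -32 to +114 mm. Origin: centre of its underside, on the knob's vertical axis; x points to its back, y to the lock slide, z up. Its yaw varies.
- reg_knob (a joint): Turn of the regulator's knob, rad: 0 fully backed off, grows clockwise seen from above, stops at 1.9. At 1.30 the nose points along the regulator's +y, at the double-line mark facing the lock slide (the gauge's needle then stands straight up). It stays where it is left (about 0.06 N m friction).
- knob_grip (a point): Centre of the top of the knob's upright bar, on the knob's axis, 107 mm above the table. The bar is 12 mm wide (x of this point), 40 mm long (y, nose towards +y), 30 mm high; below it is a 44 mm round skirt. Its axes turn with the knob. Pinch it across its 12 mm, fingertips no more than about 12 mm below its top so that they pass above the lock slide's fork.
- knob_nose (a point): Tip of the pointed nose at the top of the bar, 26 mm from the knob's axis; a white line on the bar leads to it.
- reg_lock (a joint): Travel of the lock slide, m: 0 drawn back, 0.034 home. It moves along the regulator's -y, towards the knob; about 2 N friction, it stays where it is left. Its flared fork (15 mm gap, top 85 mm above the table) passes on both sides of the 12 mm bar when the knob is at the mark, and jams against the bar when the knob is far off it.
- lock_tab (a point): Centre of the top of the lock slide's upright thumb tab, 111.5 mm above the table; the tab is 10 mm thick along the slide (y), 24 mm wide (x), and stands free for 22 mm below its top (guide rails beneath). Axes as the regulator's. It begins 103 mm from the knob's axis and ends at 69 mm.
- pen_stand: Fixed grey stand with a dark 86 x 74 x 8 mm foot and a 45 x 39 mm socket tower, 80 mm high, in which the pen stands upright. Origin: centre of its underside; z up.
- pen: Vibration pen, 0.12 kg, upright in the stand: grey body 24 mm (x) by 18 mm (y), 40 to 152 mm above its origin, black cap to 158 mm, nose cone and spring tip below. Origin: end of the tip when fully out (10 mm above the table in the stand); z up along the pen. Loose in the 30 mm deep socket: grip it across its 18 mm, 118 mm above its origin, and draw it up 75 mm or more.
- pen_tip (a joint): How far the pen's spring tip is pushed in, m: 0 out, 0.010 at its stop. 1 N starts it, then 0.4 N more per mm (3 N at half travel); beyond the stop it is rigid.
- tip_end (a point): Round end of the pen's 6 mm tip (moves with the tip).
- meas_disc: Fixed steel measuring disc, 38 mm across, 6 mm high, flat on the table. Origin: centre of its underside. It and the pen's stand may have changed places.
- spot (a point): The marked spot: centre of the 11 mm ring engraved on the disc's top, 6 mm above the table, z up.
- tin: Loose flat round tin, 50 mm across, 19 mm high: a bystander, larger than the measuring disc. Origin: centre of its underside.
- objective_case: Loose objective case, 47 mm across, 62 mm high: a bystander. Origin: centre of its underside.
- bottle: Loose small medium bottle, 34 mm across, 67 mm high: a bystander. Origin: centre of its underside.
- capillaries: Loose flat capillary case, 48 x 110 x 19 mm, near the table's front edge: a bystander. Origin: centre of its underside.
There are look-alikes about, which are no part of the job. There is more than one size of the pen; the one meant has the size given above.

How it is judged:
By the outcome, as a careful person would: the job done as asked, in the order asked, and still so for the second after the job is handed in, while the arm keeps its last pose, push and grip.
It also fails if it takes over 59 s, if anything falls off the work surface, if the arm or the gripper's body presses on something with over 40 N, if the wrist force passes 120 N, or if a joint passes its speed limit or range.

## Working session

There is one attempt and no reset: what is moved stays moved. The work goes in short steps, Python scripts to look and compute and a tool call to move; the robot and the scene stay as the last step left them, time stands still between calls to the robot, and variables do not carry over. Pictures are saved under pics/ and viewed, about 8 in all and at most 12, crops included, and the job is handed in when it is done.

Besides the shell and the picture viewer there is one more tool, called after "Emit:" as name(argument=value, ...) on one line, values as JSON. drive_tool: Moves the arm, as the interface text tells. Its arguments: {"type":"object","properties":{"rows":{"type":"array","items":{"type":"array","items":{"type":"number"}}},"newtons":{"type":"number"}},"required":["rows"]}

```bash
mkdir -p pics; cat > h.py <<'E'
import numpy as np, cv2
from station import bot
def snap(name,fn=None):
    ci=bot.camera_info(name); im=bot.camera(name)
    if fn: cv2.imwrite('pics/'+fn,im[:,:,::-1])
    return im,ci
def ray(ci,u,v):
    T=np.array(ci['view']); R=T[:3,:3]; o=-R.T@T[:3,3]
    d=R.T@np.array([(u-ci['cx'])/ci['fx'],(v-ci['cy'])/ci['fy'],1]); return o,d
def plane(ci,u,v,z):
    o,d=ray(ci,u,v); return o+d*(z-o[2])/d[2]
def proj(ci,p):
    T=np.array(ci['view']); c=T[:3,:3]@np.array(p)+T[:3,3]
    return np.array([ci['fx']*c[0]/c[2]+ci['cx'],ci['fy']*c[1]/c[2]+ci['cy']])
E
python3 - <<'E'
from h import *
import pickle
d={}
for n in ['scene','side','wrist']:
    im,ci=snap(n,n+'0.png'); d[n]=ci
    T=np.array(ci['view']);print(n,-T[:3,:3].T@T[:3,3],T[2,:3],ci['fx'])
pickle.dump(d,open('ci.pkl','wb'))
s=bot.sense();print(s)
E
```

```text
scene [0.4568379  0.73675763 0.92726456] [ 0.04562096 -0.59645864 -0.80134625] 584.7925266180183
side [0.70121662 0.82936864 1.16213728] [-0.14200598 -0.56078958 -0.81568949] 563.5530736666575
wrist [0.14049594 0.63993827 0.37406597] [ 0.30164893 -0.10959858 -0.94709877] 429.5433425600773
{'time_s': 0.15, 'joint_pos': array([-1.29377912,  0.62913388,  0.03843446,  1.51815131, -0.02699344,
        0.99628437, -0.01996775]), 'qvel': array([ 0.00060562, -0.00339939, -0.00026504, -0.0024743 ,  0.00075002,
        0.00130862,  0.00057196]), 'tau': array([ 1.21006862e-03, -5.63804054e+01,  1.22781336e+00, -1.93651092e+01,
        1.11460968e-02,  7.34371715e-03, -7.12453200e-06]), 'position': array([0.21829517, 0.61174085, 0.23059578]), 'tool_rot': array([-1.57080078e+00,  1.45955843e-03,  1.22802591e+00]), 'ft_force': array([ 0.69410727, -0.17623918, -0.08280916]), 'wrist_torque': array([ 0.02432867, -0.02644797, -0.01673923]), 'finger_gap': 0.08531288894101863}
```

View pics/scene0.png

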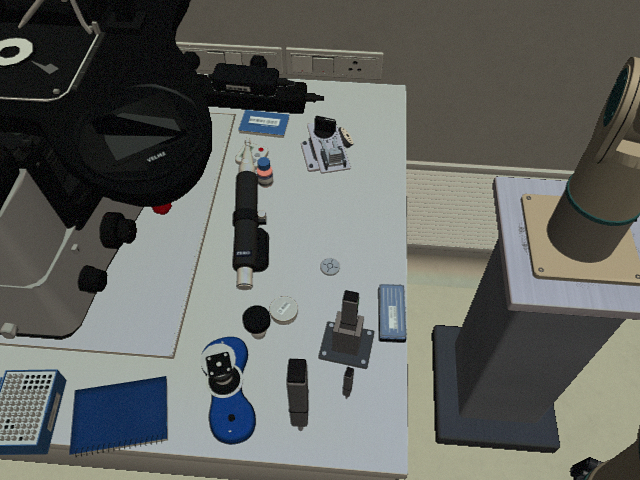

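View pics/side0.png

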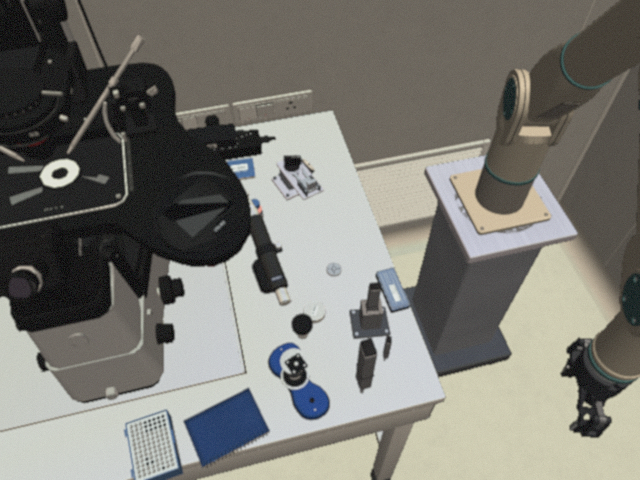

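Scene view: regulator at about (327,150) with its black knob at (325,125). The stand with an upright pen is at (347,335). The steel disc is at (330,266), and the larger tin at (284,308). Two loose look-alike pens, large (298,390) and small (348,380), are not in the stand. The side view agrees. Next I'll enlarge and measure.

```bash
python3 - <<'E'
from h import *
import pickle
d=pickle.load(open('ci.pkl','rb'))
a=cv2.imread('pics/scene0.png');b=cv2.imread('pics/side0.png')
c=lambda im,x,y,w,h,W,H:cv2.resize(im[y:y+h,x:x+w],(W,H),interpolation=cv2.INTER_CUBIC)
# top: regulator, bottom: pens/disc
L=np.vstack([c(a,290,105,80,80,400,300*4//3)[:300*4//3],])
out=np.hstack([c(a,290,105,80,80,400,400),c(b,260,140,80,80,400,400)])
out2=np.hstack([c(a,280,240,130,165,158*2,200*2),c(b,310,250,130,165,158*2,400)])
cv2.imwrite('pics/c1.png',out);cv2.imwrite('pics/c2.png',out2)
print('disc',plane(d['scene'],330,266,.006),plane(d['side'],333.5,269,.006))
print('knob',plane(d['scene'],325,122,.107),plane(d['side'],292,160,.107))
print('pen top',plane(d['scene'],350,294,.168),plane(d['side'],374,286,.168))
print('stand foot',plane(d['scene'],347,342,.0))
print('tin',plane(d['scene'],284,308,.019))
E
```

```text
disc [0.48838213 0.1125761  0.006     ] [0.48749181 0.11281469 0.006     ]
knob [ 0.52195679 -0.17496266  0.107     ] [ 0.52268145 -0.17278059  0.107     ]
pen top [0.44881342 0.27076531 0.168     ] [0.44763588 0.27404661 0.168     ]
stand foot [0.44693562 0.2660081  0.        ]
tin [0.56282535 0.21854822 0.019     ]
```

View pics/c1.png

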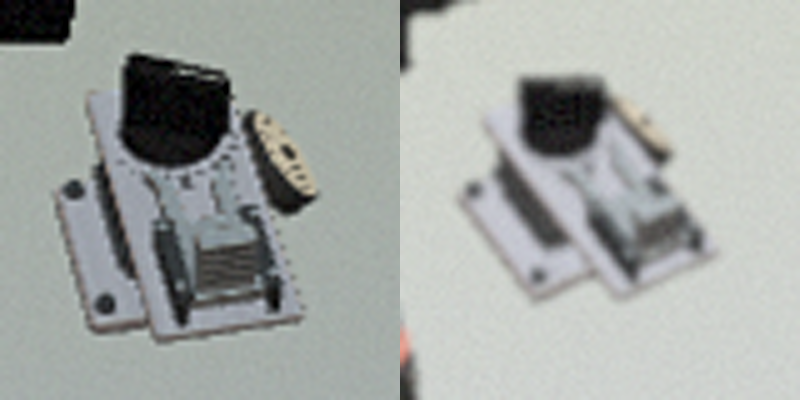

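View pics/c2.png

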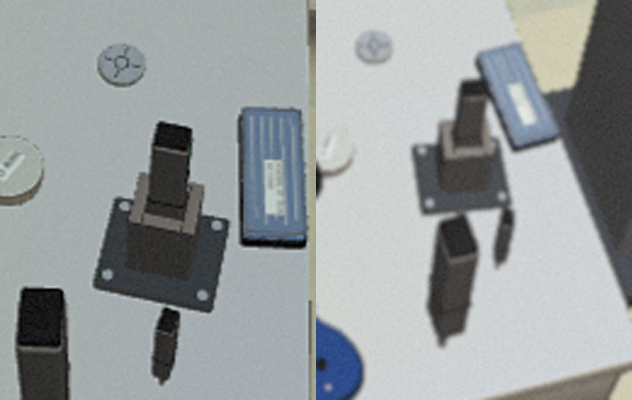

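The crops show the regulator with its lock slide toward the camera (world +y). The knob's nose points image-right (about world −x), so a clockwise turn of roughly 74° is needed. Candidate pens: the one in the stand (347,305), a thick one (298,390) and a small one (348,380). Only the one in the stand fits the size given and stands upright in a stand. The engraved disc is at (330,266); the tin has a plain lid with text.

```bash
python3 - <<'E'
from h import *
import pickle
d=pickle.load(open('ci.pkl','rb'))
S=d['scene']
f=lambda x,y,z:plane(S,290+x/5,105+y/5,z)[:2]
A,B,C=f(155,336,.072),f(300,318,.072),f(92,95,.072)
print(A,B,C,'width',np.linalg.norm(A-B),'len',np.linalg.norm(A-C))
for v in (B-A,A-C):print(np.degrees(np.arctan2(v[1],v[0])))
yaw=np.arctan2(*(A-C)[::-1])-np.pi/2; ey=np.array([-np.sin(yaw),np.cos(yaw)]);
print('yaw',np.degrees(yaw),'axis est',(A+B)/2-ey*.114)
a,b=f(128,57,.107),f(232,72,.107);print('bar',a,b,np.linalg.norm(a-b),np.degrees(np.arctan2(*(b-a)[::-1])))
g=lambda x,y,z:plane(S,280+x*130/316,240+y*165/400,z)[:2]
# pen cap corners, z .168
P=[g(*p,.168) for p in [(160,122),(193,124),(188,149),(152,147)]]
print('cap',P,np.mean(P,0),[np.linalg.norm(P[i]-P[(i+1)%4]) for i in range(4)])
Q=[g(*p,.008) for p in [(124,198),(230,219),(212,310),(94,285)]]
print('foot',np.mean(Q,0),[np.linalg.norm(Q[i]-Q[(i+1)%4]) for i in range(4)],[np.degrees(np.arctan2(*(Q[(i+1)%4]-Q[i])[::-1])) for i in range(4)])
print(bot.hold_point_z)
E
```

```text
[ 0.52093303 -0.06652296] [ 0.46378174 -0.0814816 ] [ 0.5596182  -0.20443914] width 0.0590764842236104 len 0.1432390194562895
-165.33256630370994
105.6686861006809
yaw 15.668686100680905 axis est [ 0.52314585 -0.18376598]
bar [ 0.54276099 -0.19023677] [ 0.4991111  -0.18492643] 0.04397173186955863 173.06361655344074
cap [array([0.45550321, 0.2647974 ]), array([0.43484766, 0.26447986]), array([0.43711346, 0.28287364]), array([0.45936679, 0.2833629 ])] [0.44670778 0.27387845] [np.float64(0.02065799002228725), np.float64(0.018532811527858892), np.float64(0.022258712934379938), np.float64(0.018963253933387644)]
foot [0.44531513 0.27367619] [np.float64(0.07839256676920664), np.float64(0.07266388988465705), np.float64(0.08399996427277265), np.float64(0.0724636214469562)] [np.float64(172.26297754968883), np.float64(81.7948142768163), np.float64(-8.05321054999794), np.float64(-102.64513943406165)]
0.0187
```

Emit:
drive_tool(rows=[[0.018, -0.047, 0.005, 0, 0, 1, 100], [0.018, -0.047, 0.005, 0, 0, 1, 100], [0.018, -0.047, 0.005, 0, 0, 1, 100], [0.018, -0.047, 0.005, 0, 0, 1, 100], [0.018, -0.047, 0.005, 0, 0, 1, 100], [0.018, -0.047, 0, 0, 0, 1, 100], [0.018, -0.047, 0, 0, 0, 1, 100], [0.018, -0.047, 0, 0, 0, 1, 100], [0.018, -0.047, 0, 0, 0, 1, 100], [0.018, -0.047, 0, 0, 0, 1, 100], [0.018, -0.047, 0, 0, 0, 1, 100], [0.018, -0.047, 0, 0, 0, 1, 100]])

```text
time_s: 1.35
position: [0.4246, 0.0536, 0.2531]
tool_rot: [-1.57, -0.001, 1.461]
ft_force: [0.8, 0.9, -0.1]
finger_gap: 0.0852
```

Emit:
drive_tool(rows=[[0.018, -0.045, -0.005, 0, 0, 0, 100], [0.018, -0.045, -0.005, 0, 0, 0, 100], [0.018, -0.045, -0.01, 0, 0, 0, 100], [0.018, -0.045, -0.01, 0, 0, 0, 100], [0.016, -0.035, -0.01, 0, 0, 0, 100], [0.01, -0.02, -0.01, 0, 0, 0, 100], [0, 0, 0, 0, 0, 0, 100]])

```text
time_s: 2.05
position: [0.5241, -0.1964, 0.2019]
tool_rot: [-1.574, 0.002, 1.451]
ft_force: [-0.4, 0.3, -0.1]
finger_gap: 0.0855
```

```bash
python3 - <<'E'
from h import *
import pickle
im,ci=snap('wrist','w1.png');pickle.dump(ci,open('w1.pkl','wb'))
s=bot.sense();print(s['position'],s['tool_rot'],proj(ci,[.523,-.184,.107]))
E
```

```text
[ 0.52377458 -0.19482549  0.20233929] [-1.57361606e+00  1.40063050e-03  1.45241201e+00] [335.88779414 238.96240571]
```

View pics/w1.png

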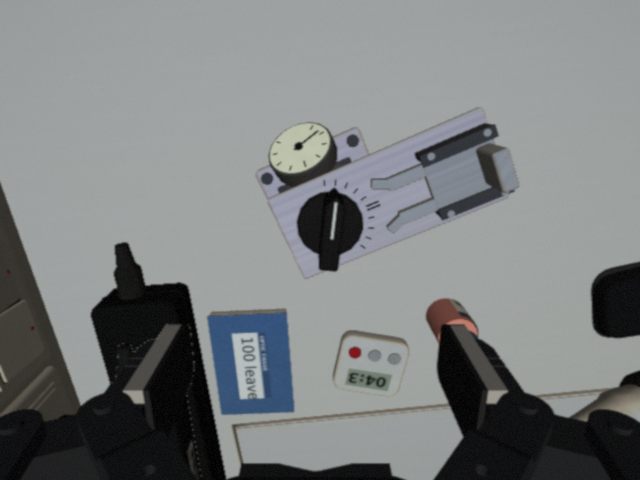

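```bash
python3 - <<'E'
import cv2
a=cv2.imread('pics/w1.png')[100:300,250:530]
a=cv2.convertScaleAbs(a,alpha=1.6,beta=10)
cv2.imwrite('pics/w1c.png',cv2.resize(a,(784,560),interpolation=cv2.INTER_CUBIC))
E
```

```text
(no output)
```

View pics/w1c.png

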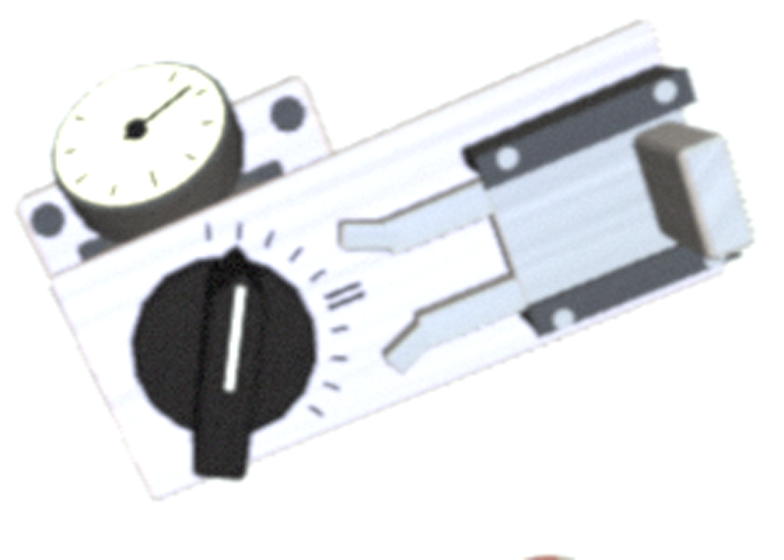

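```bash
python3 - <<'E'
from h import *
import pickle
ci=pickle.load(open('w1.pkl','rb'))
f=lambda x,y,z:plane(ci,250+x/2.8,100+y/2.8,z)[:2]
ang=lambda v:np.degrees(np.arctan2(v[1],v[0]))
c=f(225,345,.077);print('skirt c',c,np.linalg.norm(f(134,345,.077)-c))
a,b=f(242,285,.107),f(230,390,.107);print('line',a,b,ang(a-b),np.linalg.norm(a-b))
r=f(220,476,.107);n=f(238,250,.107);print('rear',r,'nose',n,np.linalg.norm(n-r),ang(n-r)); 
e=(a-b)/np.linalg.norm(a-b);print('centre from rear',r+.02*e)
p=f(346,295,.072);print('mark dir',ang(p-c),np.linalg.norm(p-c))
print('plate edges',ang(f(650,28,.072)-f(55,285,.072)),ang(f(720,275,.072)-f(155,498,.072)))
t=[f(*q,.1115) for q in [(683,150),(725,125),(752,240),(712,258)]];print('tab top',np.mean(t,0),t)
m=np.mean(t,0);print(np.linalg.norm(m-c),ang(m-c))
E
```

```text
skirt c [ 0.5220521  -0.18621409] 0.021156861749727425
line [ 0.50084421 -0.18138387] [ 0.52293938 -0.18619762] 167.7093481476847 0.02261346852629032
rear [ 0.54204038 -0.19039648] nose [ 0.49357049 -0.18143793] 0.04929082600667621 169.52836702098853
centre from rear [ 0.52249877 -0.18613906]
mark dir 103.88527004097786 0.030235142631960414
plate edges 106.7465551308611 106.4093360585634
tab top [ 0.49269094 -0.08783953] [array([ 0.48334123, -0.09473007]), array([ 0.4795408 , -0.08686054]), array([ 0.502589  , -0.08102595]), array([ 0.50529271, -0.08874157])]
0.10266270783799489 106.61841605331742
```

Emit:
drive_tool(rows=[[-0.001, 0.008, -0.02, 0, 0, -4.7, 45], [0, 0, -0.03, 0, 0, 0, 45], [0, 0, -0.025, 0, 0, 0, 45], [0, 0, -0.015, 0, 0, 0, 45], [0, 0, -0.01, 0, 0, 0, 45]])

```text
time_s: 2.6
position: [0.5235, -0.179, 0.1029]
tool_rot: [-1.578, -0.003, 1.374]
ft_force: [-0.1, 0.6, -0.2]
finger_gap: 0.0382
```

Emit:
drive_tool(rows=[[-0.001, -0.006, -0.004, 0, 0, 0, 45], [0, 0, -0.002, 0, 0, 0, 45], [0, 0, 0, 0, 0, 0, 45]])

```text
time_s: 2.9
position: [0.5223, -0.183, 0.0969]
tool_rot: [-1.577, -0.004, 1.377]
ft_force: [-0.1, -0.7, -0.6]
finger_gap: 0.0386
```

Emit:
drive_tool(rows=[[0, -0.003, -0.001, 0, 0, 0, 0], [0, 0, 0, 0, 0, 0, 0], [0, 0, 0, 0, 0, 0, 0], [0, 0, 0, 0, 0, 0, 0]], newtons=40)

```text
time_s: 3.3
position: [0.523, -0.187, 0.0974]
tool_rot: [-1.58, -0.004, 1.376]
ft_force: [0.8, 0.1, -4.3]
finger_gap: 0.0106
```

Emit:
drive_tool(rows=[[0, 0, 0, 0, 0, -8, 0], [0, 0, 0, 0, 0, -8, 0], [0, 0, 0, 0, 0, -8, 0], [0, 0, 0, 0, 0, -8, 0], [0, 0, 0, 0, 0, -8, 0], [0, 0, 0, 0, 0, -8, 0], [0, 0, 0, 0, 0, -8, 0], [0, 0, 0, 0, 0, 0, 0]])

```text
time_s: 4.1
position: [0.5232, -0.1868, 0.0973]
tool_rot: [-1.581, -0.005, 0.363]
ft_force: [-0.0, -0.2, -0.8]
finger_gap: 0.0104
```

Emit:
drive_tool(rows=[[0, 0, 0, 0, 0, -4.3, 0], [0, 0, 0, 0, 0, 0, 0]])

```text
time_s: 4.3
position: [0.5232, -0.1868, 0.0974]
tool_rot: [-1.581, -0.004, 0.293]
ft_force: [0.5, -0.3, -1.6]
finger_gap: 0.0106
```

```bash
python3 - <<'E'
from h import *
s=bot.sense();print(np.degrees(s['tool_rot']),s['wrist_torque'],s['time_s'],s['joint_pos'])
E
```

```text
[-90.58558641  -0.24744645  16.81097359] [-0.17391321  0.06557148 -0.05291998] 4.3 [ 0.01641808  0.72060413  0.42677882  1.91785455 -0.49583154  0.59762761
  1.05684867]
```

Yaw is 16.8°, close enough. Next I'll release, rise and look.

Emit:
drive_tool(rows=[[0, 0, 0, 0, 0, 0, 45], [0, 0, 0, 0, 0, 0, 45], [0, 0, 0.03, 0, 0, 0, 45], [0, 0, 0.04, 0, 0, 0, 45], [0, 0, 0.04, 0, 0, 0, 45], [0, 0, 0, 0, 0, 0, 0]])

```text
time_s: 4.9
position: [0.5229, -0.1862, 0.211]
tool_rot: [-1.579, -0.004, 0.307]
ft_force: [-0.1, 0.0, 0.3]
finger_gap: 0.0254
```

```bash
python3 - <<'E'
from h import *
import pickle
im,ci=snap('wrist','w2.png');pickle.dump(ci,open('w2.pkl','wb'))
p=proj(ci,[.515,-.15,.09]).astype(int);print(p)
x,y=np.clip(p[0]-140,0,360),np.clip(p[1]-100,0,280);print(x,y)
a=cv2.convertScaleAbs(im[y:y+200,x:x+280,::-1],alpha=1.6,beta=10)
cv2.imwrite('pics/w2c.png',cv2.resize(a,(784,560),interpolation=cv2.INTER_CUBIC))
E
```

```text
[319 172]
179 72
```

View pics/w2c.png

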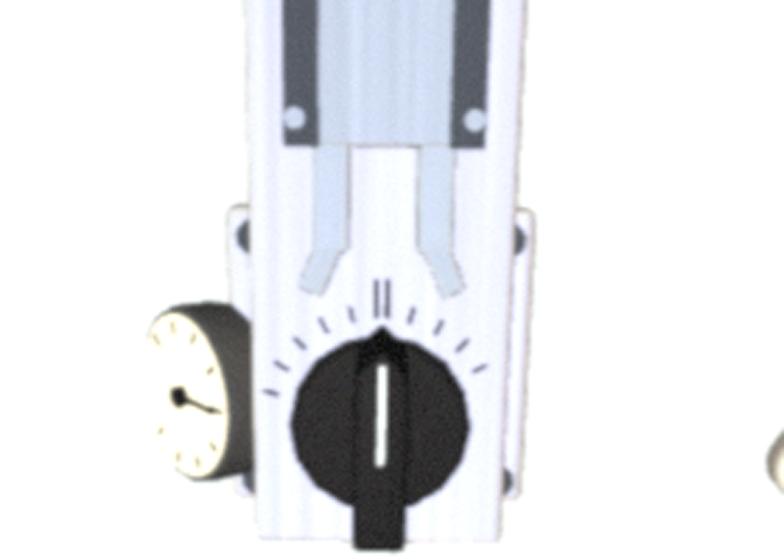

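The nose stands exactly at the double mark, and the line is parallel to the fork. Now I'll go behind the lock tab, fingers shut.

Emit:
drive_tool(rows=[[-0.013, 0.045, 0, 0, 0, 0, 0], [-0.013, 0.045, 0, 0, 0, -1, 0], [-0.012, 0.039, -0.01, 0, 0, 0, 0], [0, 0, -0.04, 0, 0, 0, 0], [0, 0, -0.04, 0, 0, 0, 0], [0, 0, -0.02, 0, 0, 0, 0], [0, 0, 0, 0, 0, 0, 0]])

```text
time_s: 5.65
position: [0.4785, -0.048, 0.0916]
tool_rot: [-1.573, 0.002, 0.302]
ft_force: [0.5, 0.6, -0.2]
finger_gap: 0.0
```

Emit:
drive_tool(rows=[[0.006, -0.009, 0.003, 0, 0, -0.5, 0], [0.003, -0.01, 0, 0, 0, 0, 0], [0.003, -0.01, 0, 0, 0, 0, 0], [0.003, -0.01, 0, 0, 0, 0, 0], [0.003, -0.01, 0, 0, 0, 0, 0]])

```text
time_s: 6.15
position: [0.4974, -0.0998, 0.0967]
tool_rot: [-1.571, 0.002, 0.294]
ft_force: [-0.5, 3.1, -0.8]
finger_gap: -0.0004
```

Emit:
drive_tool(rows=[[0.001, -0.003, 0, 0, 0, 0, 0], [0.001, -0.003, 0, 0, 0, 0, 0], [0.001, -0.003, 0, 0, 0, 0, 0]])

```text
time_s: 6.45
position: [0.4992, -0.1057, 0.0972]
tool_rot: [-1.561, 0.003, 0.294]
ft_force: [-2.9, 8.4, 6.2]
finger_gap: -0.0001
```

Emit:
drive_tool(rows=[[0.001, -0.004, 0, 0, 0, 0, 0], [0.001, -0.004, 0, 0, 0, 0, 0]])

```text
time_s: 6.65
position: [0.4991, -0.1056, 0.0974]
tool_rot: [-1.547, 0.005, 0.3]
ft_force: [-1.9, 9.6, 4.4]
finger_gap: -0.0001
```

Emit:
drive_tool(rows=[[-0.005, 0.018, 0, -1, 0, 0, 0], [-0.005, 0.018, 0.01, 0, 0, 0, 0], [0, 0, 0.045, 0, 0, 0, 0], [0, 0, 0.045, 0, 0, 0, 0], [0.005, -0.03, 0.02, 0, 0, 0, 0], [0.005, -0.03, 0.0, 0, 0, 0, 100]])

```text
time_s: 7.25
position: [0.5008, -0.1267, 0.2228]
tool_rot: [-1.566, 0.007, 0.31]
ft_force: [0.2, -0.3, -0.9]
finger_gap: 0.0135
```

```bash
python3 - <<'E'
from h import *
import pickle
im,ci=snap('wrist','w3.png');pickle.dump(ci,open('w3.pkl','wb'))
p=proj(ci,[.510,-.13,.09]).astype(int);print(p)
x,y=np.clip(p[0]-140,0,360),np.clip(p[1]-100,0,280);print(x,y)
a=cv2.convertScaleAbs(im[y:y+200,x:x+280,::-1],alpha=1.4,beta=10)
cv2.imwrite('pics/w3c.png',cv2.resize(a,(784,560),interpolation=cv2.INTER_CUBIC))
E
```

```text
[327 234]
187 134
```

View pics/w3c.png

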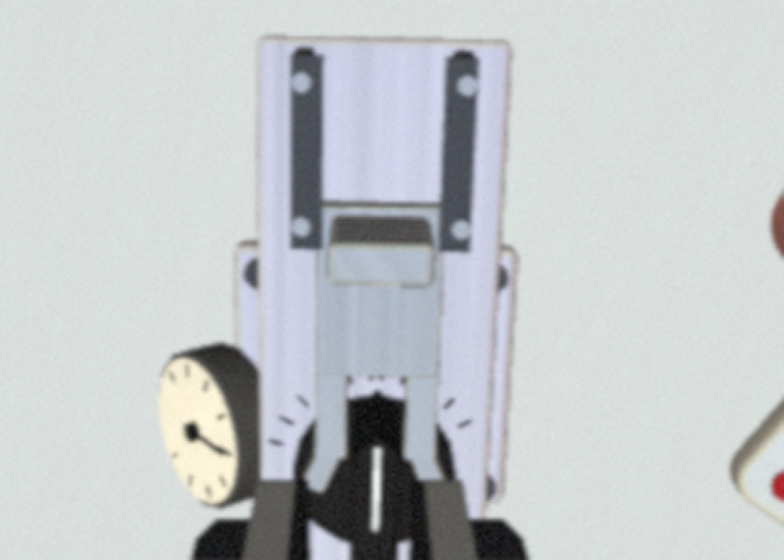

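```bash
python3 - <<'E'
from h import *
import pickle
ci=pickle.load(open('w3.pkl','rb'))
q=plane(ci,187+381/2.8,134+264/2.8,.1115)[:2];print(q,np.linalg.norm(q-[.5224,-.1862]))
E
```

```text
[ 0.50334811 -0.12060643] 0.0683043980611387
```

Fork straddles the bar; the tab is 68.3 mm from the axis (69 expected), so it is home. Next, the pen.

Emit:
drive_tool(rows=[[-0.006, 0.045, 0.01, 0, 0, 7.2, 100], [-0.006, 0.045, 0.01, 0, 0, 7.2, 100], [-0.006, 0.045, 0.01, 0, 0, 7.2, 100], [-0.006, 0.045, 0.005, 0, 0, 7.2, 100], [-0.006, 0.045, 0, 0, 0, 7.2, 100], [-0.006, 0.045, 0, 0, 0, 7.2, 100], [-0.006, 0.045, 0, 0, 0, 7.2, 100], [-0.006, 0.045, 0, 0, 0, 7.2, 100], [-0.004, 0.02, 0, 0, 0, 5, 100], [0, 0, 0, 0, 0, 0, 100]])

```text
time_s: 8.3
position: [0.4508, 0.2525, 0.2637]
tool_rot: [-1.596, -0.006, 1.426]
ft_force: [0.2, -0.6, -0.2]
finger_gap: 0.0857
```

```bash
python3 - <<'E'
from h import *
import pickle
s=bot.sense();print(s['position'],np.degrees(s['tool_rot']),s['finger_gap'])
im,ci=snap('wrist','w4.png');pickle.dump(ci,open('w4.pkl','wb'))
p=proj(ci,[.447,.274,.168]).astype(int);print(p)
x,y=np.clip(p[0]-140,0,360),np.clip(p[1]-100,0,280);print(x,y)
a=cv2.convertScaleAbs(im[y:y+200,x:x+280,::-1],alpha=1.6,beta=20)
cv2.imwrite('pics/w4c.png',cv2.resize(a,(784,560),interpolation=cv2.INTER_CUBIC))
E
```

```text
[0.4507895  0.25253554 0.263736  ] [-91.41555489  -0.37138198  81.68987891] 0.08565824067086784
[349 228]
209 128
```

View pics/w4c.png

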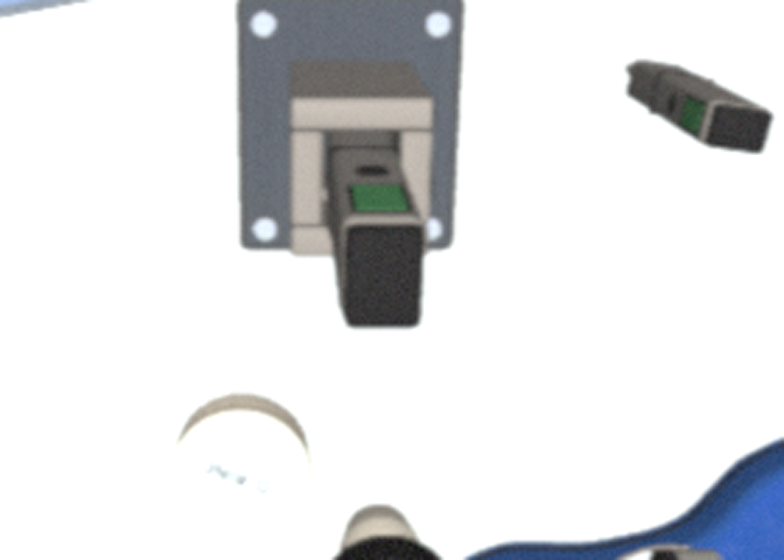

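```bash
python3 - <<'E'
from h import *
import pickle
ci=pickle.load(open('w4.pkl','rb'))
f=lambda x,y,z:plane(ci,209+x/2.8,128+y/2.8,z)[:2]
ang=lambda v:np.degrees(np.arctan2(v[1],v[0]))
P=[f(*p,.168) for p in [(346,225),(420,225),(418,325),(350,325)]];print(np.mean(P,0))
for i in range(4):v=P[(i+1)%4]-P[i];print(ang(v),np.linalg.norm(v))
Q=[f(*p,.008) for p in [(453,247),(240,247)]];print(ang(Q[0]-Q[1]),np.linalg.norm(Q[0]-Q[1]))
T=[f(*p,.08) for p in [(291,129),(433,129),(291,252)]];print(ang(T[1]-T[0]),ang(T[2]-T[0]),np.linalg.norm(T[1]-T[0]),np.linalg.norm(T[2]-T[0]),(T[1]+T[2])/2)
E
```

```text
[0.44566066 0.27237491]
81.60248299899352 0.015145649019810184
-7.3812778651233195 0.021860811061387285
-98.4301582789951 0.014343665187898232
174.71920207796785 0.021881567164239075
81.59546915461083 0.07344527039090269
81.6320472690104 -8.391452825738744 0.03873033874849081 0.035029021802670396 [0.45007621 0.27202536]
```

Emit:
drive_tool(rows=[[-0.005, 0.02, 0, -0.2, 1.4, 0, 50], [0, 0, -0.02, 0, 0, 0, 50], [0, 0, 0, 0, 0, 0, 50]])

```text
time_s: 8.65
position: [0.4488, 0.2654, 0.2441]
tool_rot: [-1.575, 0.004, 1.409]
ft_force: [-0.6, -0.9, -0.5]
finger_gap: 0.0442
```

```bash
python3 - <<'E'
from h import *
s=bot.sense();print(s['position'],np.degrees(s['tool_rot']),s['finger_gap'])
S=bot.camera_info('wrist')
print([plane(S,209+740/2.8,128+130/2.8,z)[:2] for z in (.05,)])
E
```

```text
[0.44878622 0.26540175 0.24407736] [-90.2329735    0.21632642  80.71720899] 0.04419226485118627
[array([0.44628661, 0.39155844])]
```

Emit:
drive_tool(rows=[[-0.003, 0.007, 0, 0, 0, 0.9, 50], [0, 0.0, -0.02, 0, 0, 0, 50], [0, 0, -0.03, 0, 0, 0, 50], [0, 0, -0.03, 0, 0, 0, 50]])

```text
time_s: 9.05
position: [0.4519, 0.2712, 0.169]
tool_rot: [-1.587, -0.005, 1.416]
ft_force: [0.7, 0.7, -0.6]
finger_gap: 0.0427
```

Emit:
drive_tool(rows=[[-0.006, 0.001, 0, 0, 0.7, 0.5, 50], [0, 0, -0.02, 0, 0, 0, 50], [-0.001, 0, -0.02, 0, 0, 0, 50], [-0.001, 0, -0.015, 0, 0, 0, 50], [0, 0, -0.004, 0, 0, 0, 50], [0, 0, 0, 0, 0, 0, 50]])

```text
time_s: 9.65
position: [0.446, 0.2716, 0.1142]
tool_rot: [-1.576, -0.005, 1.422]
ft_force: [-0.0, 1.2, -0.0]
finger_gap: 0.0425
```

```bash
python3 - <<'E'
from h import *
s=bot.sense();print(s['position'],np.degrees(s['tool_rot']),s['finger_gap'],s['ft_force'])
E
```

```text
[0.44603424 0.27159492 0.11417509] [-90.31673921  -0.29409693  81.4498576 ] 0.0425066933669772 [-0.04849237  1.21813158 -0.0411565 ]
```

Emit:
drive_tool(rows=[[-0.0005, 0.001, -0.005, -0.24, 0.36, 0.2, 50], [0, 0, 0, 0, 0, 0, 50], [0, 0, 0, 0, 0, 0, 0], [0, 0, 0, 0, 0, 0, 0], [0, 0, 0, 0, 0, 0, 0], [0, 0, 0, 0, 0, 0, 0]], newtons=35)

```text
time_s: 10.25
position: [0.4474, 0.2735, 0.1126]
tool_rot: [-1.574, -0.003, 1.425]
ft_force: [0.2, -0.3, -2.1]
finger_gap: 0.0179
```

```bash
cat > st.py <<'E'
from h import *
from scipy.spatial.transform import Rotation as R
s=bot.sense();r=s['tool_rot'];y=R.from_euler('xyz',r).as_matrix()[:,1]
print(s['time_s'],s['position'].round(4),'yaw',np.degrees(r[2]).round(2),'tilt fix ax,ay deg',np.degrees([-y[1],y[0]]).round(2),'gap',s['finger_gap'],'F',s['ft_force'].round(2),'M',s['wrist_torque'].round(2))
E
python3 st.py
```

```text
10.25 [0.4474 0.2735 0.1126] yaw 81.65 tilt fix ax,ay deg [-0.15  0.21] gap 0.01785060608737658 F [ 0.22 -0.27 -2.11] M [-0.02  0.05 -0.02]
```

Emit:
drive_tool(rows=[[0, 0, 0.01, 0, 0, 0, 0], [0, 0, 0.015, 0, 0, 0, 0], [0, 0, 0.02, 0, 0, 0, 0], [0, 0, 0.02, 0, 0, 0, 0], [0, 0, 0.02, 0, 0, 0, 0], [0, 0, 0.02, 0, 0, 0, 0], [0, 0, 0.01, 0, 0, 0, 0]])

```text
time_s: 10.95
position: [0.446, 0.2724, 0.2337]
tool_rot: [-1.572, -0.001, 1.424]
ft_force: [0.5, 0.1, -2.3]
finger_gap: 0.0174
```

```bash
python3 st.py
```

```text
10.95 [0.446  0.2724 0.2337] yaw 81.62 tilt fix ax,ay deg [-0.05  0.08] gap 0.01739726558061847 F [ 0.53  0.08 -2.31] M [ 0.03 -0.08  0.01]
```

Emit:
drive_tool(rows=[[0.01, -0.04, 0, 0, 0, 0, 0], [0.011, -0.04, 0, 0, 0, 0, 0], [0.011, -0.04, -0.01, 0, 0, 0, 0], [0.009, -0.035, -0.02, 0, 0, 0, 0], [0, 0, -0.03, 0, 0, 0, 0], [0, 0, -0.02, 0, 0, 0, 0], [0, 0, 0, 0, 0, 0, 0]])

```text
time_s: 11.65
position: [0.489, 0.1131, 0.156]
tool_rot: [-1.58, -0.007, 1.428]
ft_force: [0.4, -0.3, -0.9]
finger_gap: 0.0176
```

```bash
python3 st.py; python3 - <<'E'
from h import *
import pickle
D={}
outs=[]
for n in ['scene','wrist']:
    im,ci=snap(n,n+'5.png');D[n]=ci
    s=bot.sense()['position']
    p=proj(ci,[.488,.1127,.03]).astype(int);w=(100,75) if n!='wrist' else (320,240)
    w=(80,120) if n!='wrist' else (200,300)
    x=int(np.clip(p[0]-w[0]//2,0,640-w[0]));y=int(np.clip(p[1]-w[1]//2,0,480-w[1]));print(n,x,y)
    outs.append(cv2.resize(im[y:y+w[1],x:x+w[0],::-1],(400,600),interpolation=cv2.INTER_CUBIC))
cv2.imwrite('pics/c5.png',np.hstack(outs));pickle.dump(D,open('c5.pkl','wb'))
E
```

```text
11.65 [0.489  0.1131 0.156 ] yaw 81.8 tilt fix ax,ay deg [-0.3   0.58] gap 0.017629108181017563 F [ 0.35 -0.33 -0.95] M [-0.01  0.04  0.01]
scene 290 198
wrist 211 73
```

View pics/c5.png

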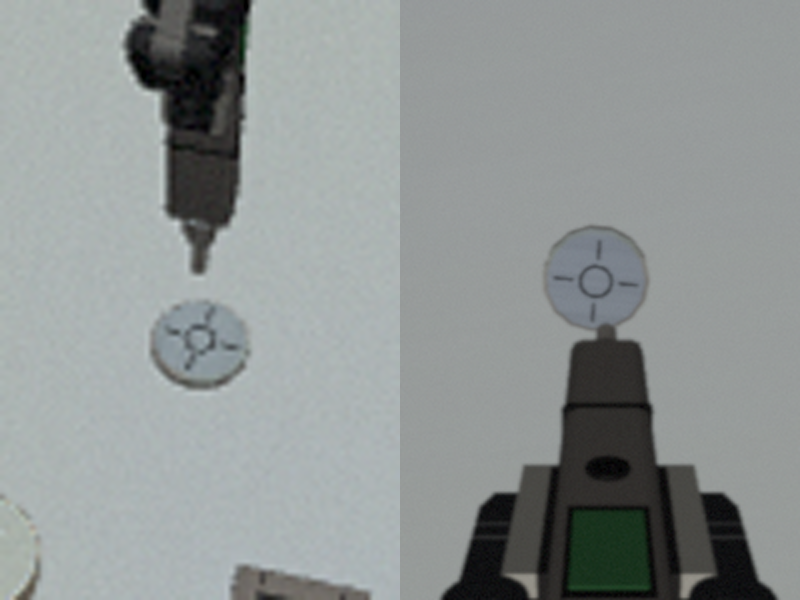

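```bash
python3 - <<'E'
from h import *
import pickle
D=pickle.load(open('c5.pkl','rb'))
def tri(a,b):
    A=[];B=[]
    for n,p in(('scene',a),('wrist',b)):
        o,d=ray(D[n],*p);d/=np.linalg.norm(d);M=np.eye(3)-np.outer(d,d);A.append(M);B.append(M@o)
    x=np.linalg.lstsq(np.vstack(A),np.hstack(B),rcond=None)[0]
    print(x.round(4),[ (proj(D[n],x)-p).round(1) for n,p in(('scene',a),('wrist',b))])
tri((329.6,252.4),(313.5,236)); tri((329.8,266.2),(308.5,213.5))
for n,p in(('scene',(329.8,266.2)),('wrist',(308.5,213.5))):print('spot',n,plane(D[n],*p,.006))
for n,p in(('scene',(329.6,252.2)),('wrist',(313.5,236))):print('tip',n,[plane(D[n],*p,z).round(4) for z in(.05,.053,.056)])
E
```

```text
[0.4897 0.1136 0.0517] [array([0.1, 0.1]), array([-0.1,  0.3])]
[0.4888 0.1104 0.002 ] [array([0., 0.]), array([-0. ,  0.1])]
spot scene [0.48872661 0.11306672 0.006     ]
spot wrist [0.4876704 0.1105729 0.006    ]
tip scene [array([0.4899, 0.1119, 0.05  ]), array([0.4898, 0.114 , 0.053 ]), array([0.4897, 0.1161, 0.056 ])]
tip wrist [array([0.4901, 0.1136, 0.05  ]), array([0.4891, 0.1138, 0.053 ]), array([0.4881, 0.1139, 0.056 ])]
```

Emit:
drive_tool(rows=[[-0.0015, -0.0025, 0, -0.3, 0.6, -0.2, 0], [0, 0, -0.01, 0, 0, 0, 0], [0, 0, -0.01, 0, 0, 0, 0], [0, 0, -0.01, 0, 0, 0, 0], [0, 0, -0.006, 0, 0, 0, 0], [0, 0, 0, 0, 0, 0, 0]])

```text
time_s: 12.35
position: [0.4906, 0.1144, 0.1221]
tool_rot: [-1.578, -0.005, 1.429]
ft_force: [-1.0, -0.6, -1.2]
finger_gap: 0.0175
```

```bash
python3 st.py
```

```text
12.35 [0.4906 0.1144 0.1221] yaw 81.9 tilt fix ax,ay deg [-0.21  0.47] gap 0.01749272014645966 F [-1.   -0.61 -1.22] M [-0.05  0.05 -0.04]
```

Emit:
drive_tool(rows=[[-0.0025, -0.003, 0, -0.2, 0.5, -0.2, 0], [0, 0, 0, 0, 0, 0, 0], [0, 0, -0.002, 0, 0, 0, 0], [0, 0, 0, 0, 0, 0, 0]])

```text
time_s: 12.75
position: [0.4881, 0.111, 0.1201]
tool_rot: [-1.57, 0.0, 1.425]
ft_force: [-0.6, -0.5, -1.5]
finger_gap: 0.0174
```

```bash
python3 st.py; python3 - <<'E'
from h import *
import pickle
D={};outs=[]
for n in ['scene','wrist']:
    im,ci=snap(n,n+'6.png');D[n]=ci
    p=proj(ci,[.488,.1127,.015]).astype(int)
    w=(40,60) if n!='wrist' else (100,150)
    x=int(np.clip(p[0]-w[0]//2,0,640-w[0]));y=int(np.clip(p[1]-w[1]//2,0,480-w[1]));print(n,x,y)
    outs.append(cv2.resize(im[y:y+w[1],x:x+w[0],::-1],(400,600),interpolation=cv2.INTER_CUBIC))
cv2.imwrite('pics/c6.png',np.hstack(outs));pickle.dump(D,open('c6.pkl','wb'))
E
```

```text
12.75 [0.4881 0.111  0.1201] yaw 81.66 tilt fix ax,ay deg [ 0.01 -0.06] gap 0.017449948712329945 F [-0.62 -0.45 -1.53] M [0.04 0.03 0.02]
scene 310 233
wrist 267 162
```

View pics/c6.png

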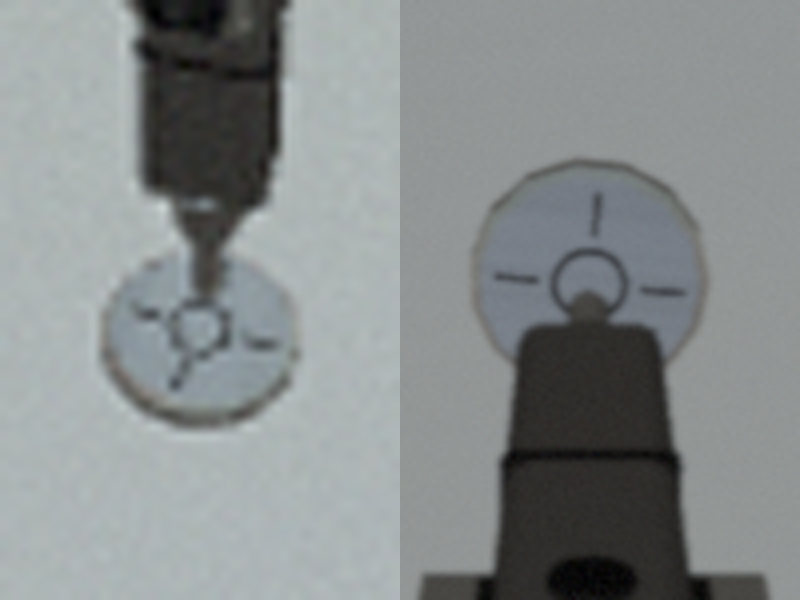

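```bash
python3 - <<'E'
from h import *
import pickle
D=pickle.load(open('c6.pkl','rb'))
S=lambda x,y:(310+x/10-.0,233+y/10)
W=lambda x,y:(267+(x-400)/4,162+y/4)
for n,t,r in(('scene',S(206,295),S(200,328)),('wrist',W(588,294),W(590,286))):
    sp=plane(D[n],*r,.006)
    print(n,'spot',sp[:2].round(4),'tip',[plane(D[n],*t,z)[:2].round(4) for z in(.015,.0175,.020)])
E
```

```text
scene spot [0.4884 0.1121] tip [array([0.4875, 0.1106]), array([0.4875, 0.1123]), array([0.4874, 0.114 ])]
wrist spot [0.4881 0.1109] tip [array([0.4865, 0.1109]), array([0.4856, 0.111 ]), array([0.4848, 0.1111])]
```

Emit:
drive_tool(rows=[[0, 0, -0.004, 0, 0, 0, 0], [0, 0, -0.004, 0, 0, 0, 0], [0, 0, -0.002, 0, 0, 0, 0], [0, 0, 0, 0, 0, 0, 0]])

```text
time_s: 13.25
position: [0.4884, 0.1112, 0.1095]
tool_rot: [-1.571, -0.0, 1.425]
ft_force: [-0.3, -0.2, -1.9]
finger_gap: 0.0178
```

```bash
python3 st.py
```

```text
13.25 [0.4884 0.1112 0.1095] yaw 81.67 tilt fix ax,ay deg [-0.01 -0.01] gap 0.017804703261769143 F [-0.34 -0.23 -1.88] M [-0.01  0.01 -0.  ]
```

Emit:
drive_tool(rows=[[0, 0, -0.001, 0, 0, 0, 0], [0, 0, -0.001, 0, 0, 0, 0], [0, 0, 0, 0, 0, 0, 0]])

```text
time_s: 13.55
position: [0.4885, 0.1112, 0.1074]
tool_rot: [-1.571, -0.0, 1.425]
ft_force: [-0.9, -0.4, 0.7]
finger_gap: 0.0176
```

Emit:
drive_tool(rows=[[0, 0, -0.001, 0, 0, 0, 0], [0, 0, -0.001, 0, 0, 0, 0], [0, 0, 0, 0, 0, 0, 0]])

```text
time_s: 13.85
position: [0.4885, 0.1111, 0.1056]
tool_rot: [-1.571, -0.0, 1.425]
ft_force: [-0.4, -0.2, 0.6]
finger_gap: 0.0175
```

Emit:
drive_tool(rows=[[0, 0, -0.001, 0, 0, 0, 0], [0, 0, -0.0007, 0, 0, 0, 0], [0, 0, 0, 0, 0, 0, 0]])

```text
time_s: 14.15
position: [0.4885, 0.1112, 0.104]
tool_rot: [-1.571, -0.0, 1.425]
ft_force: [-0.4, -0.8, 1.5]
finger_gap: 0.0177
```

```bash
cat > avg.py <<'E'
from h import *
F=[];Z=[]
for i in range(20):
    im=bot.camera('scene');s=bot.sense();F.append(s['ft_force']);Z.append(s['position'])
print(np.mean(F,0),np.std(F,0),np.mean(Z,0))
E
python3 avg.py;python3 st.py; python3 - <<'E'
from h import *
outs=[]
for n in ['scene','wrist']:
    im,ci=snap(n,n+'7.png')
    p=proj(ci,[.488,.1127,.015]).astype(int)
    w=(40,60) if n!='wrist' else (100,150)
    x=int(np.clip(p[0]-w[0]//2,0,640-w[0]));y=int(np.clip(p[1]-w[1]//2,0,480-w[1]))
    outs.append(cv2.resize(im[y:y+w[1],x:x+w[0],::-1],(400,600),interpolation=cv2.INTER_CUBIC))
cv2.imwrite('pics/c7.png',np.hstack(outs))
E
```

```text
[-0.71338908 -0.09357345  1.30790236] [0.53533395 0.47498321 0.54605315] [0.48851418 0.11117807 0.10400504]
15.15 [0.4885 0.1112 0.104 ] yaw 81.67 tilt fix ax,ay deg [-0.02  0.  ] gap 0.017194418671070574 F [-0.75 -0.52  1.8 ] M [-0.03  0.1   0.01]
```

View pics/c7.png

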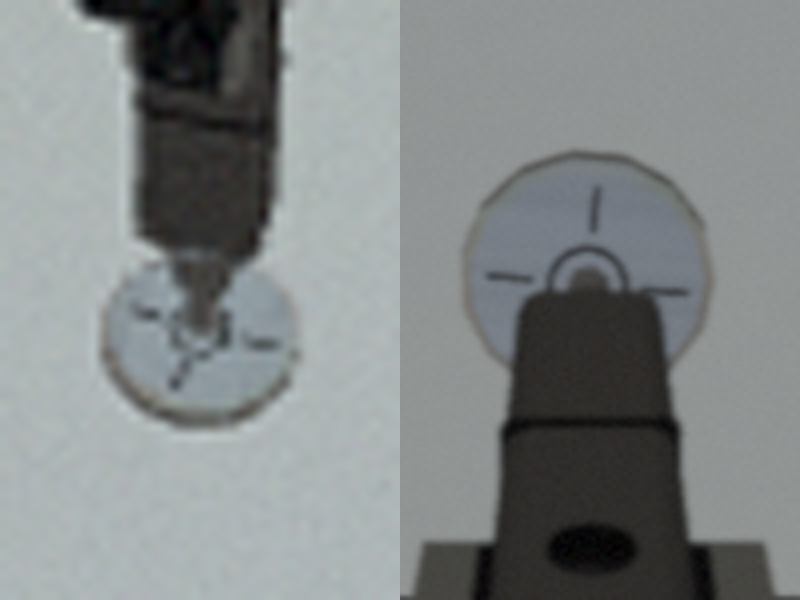

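Emit:
drive_tool(rows=[[0, 0, -0.0008, 0, 0, 0, 0], [0, 0, 0, 0, 0, 0, 0], [0, 0, 0, 0, 0, 0, 0]])

```text
time_s: 15.55
position: [0.4885, 0.1112, 0.1032]
tool_rot: [-1.571, -0.0, 1.425]
ft_force: [-0.9, -0.8, 1.6]
finger_gap: 0.0175
```

```bash
python3 avg.py;python3 st.py
```

```text
[-0.47677107 -0.2449893   1.62209648] [0.49226709 0.36317595 0.44207304] [0.48851806 0.1111765  0.10317245]
16.55 [0.4885 0.1112 0.1032] yaw 81.66 tilt fix ax,ay deg [-0.03  0.01] gap 0.017520776037439054 F [-0.77  0.19  1.36] M [-0.06  0.25  0.03]
```

```bash
python3 -c "
from station import bot
bot.sign_off()"
```

```text
the job is handed in; nothing more can be done
```

The job is done as asked and handed in at about 16.6 s; sign-off gives no verdict.

- **Knob:** I turned it about 62° clockwise, and the nose stands at the double-line mark in the close-up.
- **Lock slide:** I pushed it until it stopped (about 10 N). The fork straddles the bar, and the tab measured 68.3 mm from the knob's axis, against 69 mm expected.
- **Pen:** The grip closed at 17.9 mm against the 18 mm body, so it is the pen you meant. It is held upright (tool tilt under 0.1°), with its tip centred in the ring to about 1 mm.
- **Tip travel:** Height puts it about 5.4 mm in and force (about 2.8 N) about 4.5 mm. These disagree by about 1 mm, but both are near half of the 10 mm travel. The measured rise of 0.38 N per mm fits the spring.

I touched nothing else on the table, but took no final picture of the bystanders. The camera views differed by 1–3 mm on positions, so I relied on how the tip sat in the ring in the close views.

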